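Finish the slat crib and hold the sprung length gauge at its mark

ROBOT

A 6-joint arm with a two-finger parallel gripper is mounted at the origin on the work surface. World frame = base frame: x ahead of the robot, y to its left, z up, the work surface at z = 0. Lengths are in m, angles in rad, forces in N, time in s.
With the tool pointing down it reaches from about 0.35 to 0.85 m from the base axis. Payload 8.1 kg.
Tool frame: the origin (TCP) lies between the finger pads; the fingertips stand 17 mm ahead of it and the grasp point (between the pads) lies 2 mm behind it; z points along the fingers, y is the line along which they close (so a half turn about z gives the same grasp; the last joint's range is limited). The gripper opens to 85 mm and grips with 20 to 120 N. Pads are 22 mm wide; open, the fingers measure 114 mm over their backs; the gripper's body (76 mm by 85 mm) begins 54 mm behind the grasp point. The pads swing forward as they close: fully open they stand 13 mm farther back than shut.
Start: joints at [1.172, 0.13, 1.488, -0, 1.523, -0.085], TCP at [0.185, 0.571, 0.248] pointing down, gripper open.
Joint ranges: [-2.96, 2.96], [-0.89, 2.26], [0.02, 2.5], [-1.34, 4.48], [0, 2.73], [-2.66, 2.66]. Speed limits (rad/s): [2.39, 2.39, 2.79, 3.14, 3.14, 3.14].

INTERFACE

Orientations are given as a rotation vector (axis times angle).
In Python, from plant import env gives the robot as it stands. Calls block until the motion is done:
- env.movep(position, orientation): joint-space move of the TCP to a pose.
- env.move_straight(position, v=0.15, orientation=None): straight line of the TCP; orientation=None keeps the orientation; v is the mean speed in m/s.
- env.movej(angles): joint-space move.
- env.let_go() and env.grab(strength=None): open the fingers fully, or close them until they stop; strength is the grip in N (None keeps the last).
- env.dwell(seconds).
- env.inverse_kinematics(position, orientation): joint angles nearest the present ones, or None.
- env.capture(name): name is "scene" or "top" or "wrist"; returns a dict with "color" (420x560x3 uint8, red, green, blue), "range_z" (420x560 float32, m along the optical axis (not along the pixel's ray), 0 where there is no reading), "camera_matrix" (3x3 intrinsics, pixels), "R" (3x3) and "t" (3): a world point X has camera coordinates R X + t; the wrist camera has in their place "T_tool_cam" (4x4, takes a point from camera to tool coordinates, whose origin is the TCP and whose axes are the flange's). Camera axes: x right, y down, z forward; pixel columns grow to the right and rows downward; lengths in m; the calibration is good to about 2 mm. A picture is of the moment at which its call begins: read the wrist's pose just before it.
A pose or a line that the arm cannot do raises env.Unreachable and nothing moves.
- env.job_done(): hands the job in; it is judged then, once.
Trained networks look in a picture, given as the dict that the camera call returned (one of the last four; its "shot" number tells which), for a name from the list of things; names that differ only in an ending like _2 or _b are one class to them, and where a whole thing is asked for, a point or a joint stands for the part that bears it (a point fixed in the world has none). Each returns a list of dicts, best first, with "confidence" (0 to 1); they miss things now and then, are a little off and sometimes report something else, mostly with a low value. They report only what shows in the picture. A call takes as long as a camera call. They do not tell look-alikes from the thing itself.
- env.recognise(thing, picture): "box" ([centre column, centre row, width, height] in pixels, round what is visible of it).
- env.mark_of(thing, picture): "xy" ([column, row] in pixels: a listed point, or the origin of a listed thing).
Readings, each from a call of its own:
- env.current_time_s(): time.
- env.current_joints(): joint angles.
- env.current_qd(): joint speeds.
- env.current_effort(): joint torques, N m.
- env.current_position(): TCP position.
- env.current_eef_rot(): TCP orientation.
- env.current_contact_force(): force on the tool from outside, world axes, zero at the start.
- env.current_moment(): the same for the moment, N m.
- env.current_width(): finger opening in m.
- env.current_gripper_force(): force on a finger pad.
Only numpy, scipy, OpenCV 4.12 (cv2) and the standard library are available. Lean on these libraries where they do the work, as an engineer would, in place of code of your own. Each camera call takes 0.05 s, during which the arm holds its last target. There are 200 camera calls.

TASK

Finish the drying-board crib: lay the two loose slats on top as its third layer, crosswise to the slats just below, one squarely above each bottom slat with ends flush. Then grasp the orange handle of the sprung telescoping gauge rod and pull it straight out of its tube until its black pointer stands level with the red mark on the scale, and finish while still holding it there, so the next board can be set to length. Set the slats down rather than dropping them, and leave the rest of the crib and the weight, cup and scraper where they are.

Things in the scene. Friction and masses are not known exactly. Their poses are not given: they have to be found in the camera images.
- station: Fixed white board, 12 mm thick, with the crib and, at its far edge, the gauge. Origin: on the table under the crib's centre; x points away from the robot, y to its left, yaw up to 0.2 rad. Bottom slats lie along x at y = +-55 mm, middle slats along y at x = +-55 mm (top at z = 40 mm). Gauge tube (22 mm across) along y at x = 130, z = 45 mm, mouth at y = 92 mm.
- top_left (a point): Where the centre of one third-layer slat belongs: above the bottom slat at station y = +55 mm, 47 mm above the table (40 mm middle layer top + 7 mm); the slat's length runs along station x.
- top_right (a point): The same for the other third-layer slat, at station y = -55 mm.
- slat_a: Loose wooden slat, 150 x 24 x 14 mm (x long, y wide, z high), 35 g; origin at its centre. Lies flat on the table to the right of the board, roughly along the robot's x (yaw within 0.35 rad).
- slat_b: The other loose wooden slat, 150 x 24 x 14 mm (x long, y wide, z high), 35 g; origin at its centre. Lies flat beside the first.
- gauge_rod (a joint): How far the rod is drawn out of its tube, m: 0 at home (start), up to 0.15, growing as it slides along the station's -y. A spring pulls it back: 4 N at home plus 70 N per m (13 N at 0.13 m), little friction; let go, it snaps home.
- handle (a point): Grip point of the rod's upright orange handle, 14 mm thick along the rod (station y), 28 mm across it (station x), its top 13 mm above this point, its lower end 49 mm below it; moves with the rod. Fingers can close along the rod (station y): the tube and all else nearby stay 27 mm or more below this point.
- pointer (a point): Tip of the thin black pointer that sticks out from the foot of the handle towards the scale, 44 mm in station x and level in y with the handle's centre; moves with the rod.
- mark: Fixed red block on the steel scale rail (rail top 38 mm above the table), 15 x 6 x 18 mm, origin at its centre, axes as the station's. It is the length mark: the rod is at the mark when the pointer and this centre have the same station y (50 to 130 mm of pull, differing each time).
- bottom_left: Crib wooden slat, 150 x 24 x 14 mm (x long, y wide, z high), 35 g; origin at its centre. Bottom layer, at station y = +55 mm.
- bottom_right: Crib wooden slat, 150 x 24 x 14 mm (x long, y wide, z high), 35 g; origin at its centre. Bottom layer, at station y = -55 mm.
- middle_far: Crib wooden slat, 150 x 24 x 14 mm (x long, y wide, z high), 35 g; origin at its centre. Middle layer, at station x = +55 mm, its length along station y.
- middle_near: Crib wooden slat, 150 x 24 x 14 mm (x long, y wide, z high), 35 g; origin at its centre. Middle layer, at station x = -55 mm, its length along station y.
- weight: Loose round steel weight with a knob, 56 mm across, 64 mm high, origin under its centre. To be left alone.
- cup: Loose white cup, 72 mm across, 75 mm high, origin under its centre. To be left alone.
- scraper: Loose scraper (spatula), 200 mm long, lying to the right of the loose slats. To be left alone.
Mind the look-alikes: they are no part of the job. Leave any purple or turquoise look-alike of the slat_b alone.

How it is judged:
By the outcome, as a careful person would: the job done as asked, in the order asked, and still so for the second after the job is handed in, while the arm keeps its last pose, push and grip.
It also fails if it takes over 64 s, if anything falls off the work surface, if the arm or the gripper's body presses on something with over 40 N, if the wrist force passes 120 N, or if a joint passes its speed limit or range.

## Working session

There is one attempt and no reset: what is moved stays moved. The work goes in short steps, each a Python script; the robot and the scene stay as the last script left them, time stands still between calls to the robot, and variables do not carry over. Pictures are saved under pics/ and viewed, at most 10 in all, crops included, and the job is handed in when it is done.

```bash
mkdir -p pics
cat > h.py <<'E'
import numpy as np, cv2
from plant import env
from scipy.spatial.transform import Rotation as Rn
def cloud(p, T=None):
    K=p["camera_matrix"]; z=p["range_z"]; h,w=z.shape
    u,v=np.meshgrid(np.arange(w),np.arange(h))
    c=np.stack([(u-K[0,2])/K[0,0]*z,(v-K[1,2])/K[1,1]*z,z],-1)
    if T is None: X=(c-np.array(p["t"]))@np.array(p["R"])   # R^T (c-t)
    else: X=c@T[:3,:3].T+T[:3,3]
    X[z==0]=np.nan
    return X
def wrist():
    P=np.array(env.current_position()); R=Rn.from_rotvec(env.current_eef_rot()).as_matrix()
    p=env.capture("wrist"); T=np.eye(4); T[:3,:3]=R; T[:3,3]=P
    return p, T@np.array(p["T_tool_cam"])
def save(p,n,s=1,crop=None):
    im=p["color"][...,::-1]
    if crop: im=im[crop[1]:crop[3],crop[0]:crop[2]]
    cv2.imwrite("pics/"+n,cv2.resize(im,None,fx=s,fy=s,interpolation=cv2.INTER_CUBIC))
def down(yaw): # tool y axis (closing) at angle yaw+90 in world
    return (Rn.from_euler('z',yaw)*Rn.from_euler('x',np.pi)).as_rotvec()
E
python3 - <<'E'
from h import *
for n in("top","scene"):
    p=env.capture(n); save(p,n+"0.png",1.4)
    X=cloud(p); np.savez(n+"0.npz",X=X,c=p["color"],K=p["camera_matrix"],R=p["R"],t=p["t"])
    for t in["slat_a","handle","pointer","mark","weight","cup","scraper","station","bottom_left","middle_far"]:
        try:
            for d in env.mark_of(t,p)[:5]:
                u,v=np.round(d["xy"]).astype(int); print(n,t,u,v,round(d["confidence"],2),X[v,u].round(3))
        except Exception as e: print(t,e)
print(env.current_eef_rot(), env.current_time_s())
E
```

```text
top slat_a 297 209 0.97 [ 0.543 -0.123  0.017]
top slat_a 385 302 0.9 [ 0.321 -0.332  0.013]
top slat_a 303 286 0.8 [ 0.358 -0.137  0.015]
top slat_a 355 224 0.72 [ 0.507 -0.263  0.015]
top handle 219 223 0.52 [0.506 0.064 0.026]
top pointer 173 151 0.51 [0.68  0.179 0.036]
top mark 194 199 0.67 [0.562 0.124 0.039]
top mark 206 148 0.59 [0.688 0.099 0.035]
top weight 169 218 0.64 [0.517 0.183 0.028]
top weight 295 158 0.57 [ 0.664 -0.117  0.039]
top cup 361 148 0.72 [ 0.7   -0.284  0.005]
top scraper 413 225 0.92 [ 0.507 -0.409  0.   ]
top station 195 225 0.85 [0.502 0.124 0.013]
top bottom_left 171 224 0.77 [0.502 0.177 0.031]
top middle_far 194 200 0.95 [0.559 0.123 0.041]
scene slat_a 231 191 0.96 [ 0.511 -0.267  0.013]
scene slat_a 269 158 0.9 [ 0.326 -0.324  0.015]
scene slat_a 251 227 0.69 [ 0.552 -0.113  0.011]
scene slat_a 297 193 0.56 [ 0.366 -0.142  0.014]
scene slat_a 305 297 0.44 [0.632 0.189 0.088]
scene handle 307 298 0.89 [0.628 0.191 0.084]
scene pointer 286 319 0.74 [0.664 0.169 0.013]
scene pointer 170 218 0.17 [ 0.711 -0.262  0.024]
scene mark 259 294 0.49 [0.681 0.093 0.039]
scene weight 204 250 0.79 [ 0.701 -0.108  0.024]
scene weight 249 227 0.49 [ 0.557 -0.116  0.011]
scene cup 168 216 0.71 [ 0.715 -0.263  0.033]
scene scraper 207 172 0.85 [ 0.509 -0.4   -0.001]
scene station 324 276 0.59 [0.514 0.131 0.013]
scene bottom_left 344 285 0.71 [0.503 0.185 0.025]
scene middle_far 310 278 0.88 [0.56  0.129 0.039]
scene middle_far 325 278 0.32 [0.516 0.136 0.013]
[-4.90908470e-01 -3.10296066e+00 -7.68182050e-05] 1.1
```

View pics/top0.png

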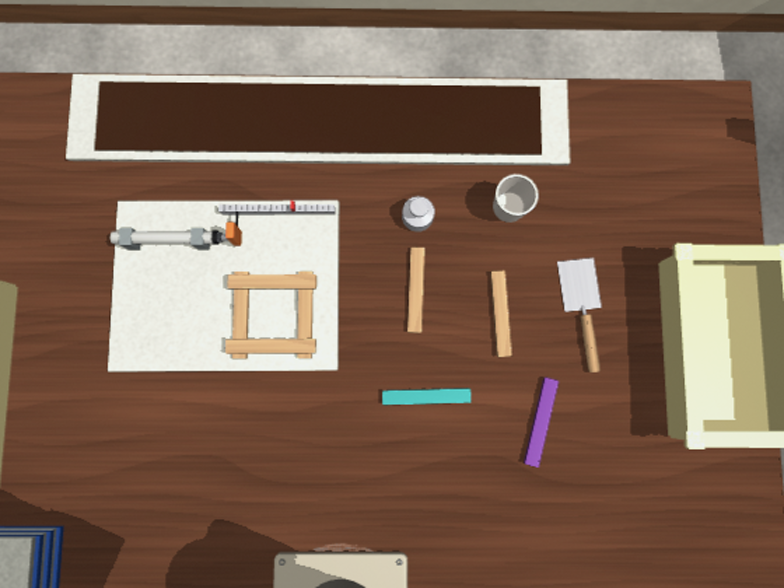

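View pics/scene0.png

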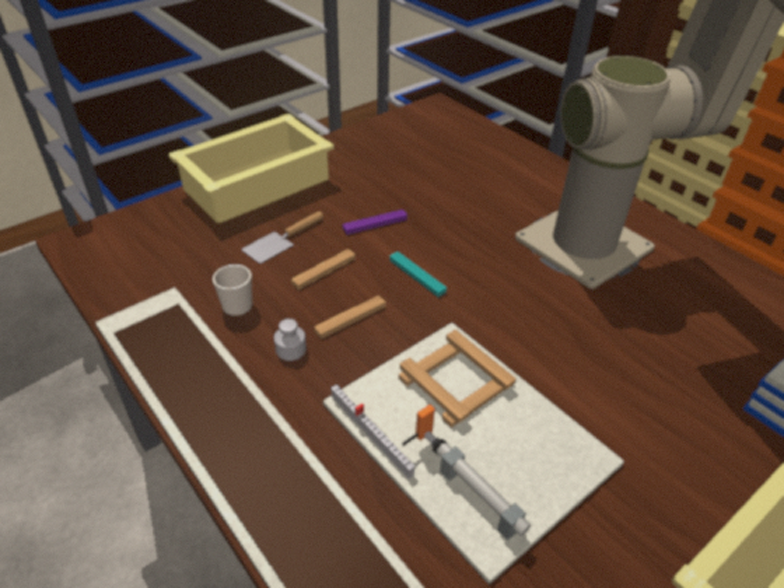

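The top view shows wooden slats at (416,290) and (501,313). The turquoise one at (426,397) and the purple one at (538,422) are decoys. The crib is at about (270,313), the handle at (233,233), and the red mark at (292,206). slat_a and slat_b must be the two wooden ones beside the board. Next I'll take close wrist views.

```bash
cat >> h.py <<'E'
def look(target, yaw, dist):
    p=env.capture("wrist"); Tt=np.array(p["T_tool_cam"]); R=Rn.from_rotvec(down(yaw)).as_matrix()
    c=R@Tt[:3,3]; a=R@Tt[:3,2]
    env.movep(np.array(target)-a*dist-c, down(yaw)); env.dwell(0.2)
    return wrist()
E
python3 - <<'E'
from h import *
p=env.capture("wrist"); print(np.array(p["T_tool_cam"]).round(3), p["camera_matrix"])
for n,t in(("crib",(0.55,0.11,0.03)),("slats",(0.525,-0.19,0.01))):
    for d in(0.42,0.38,0.34):
        try: q,T=look(t,np.pi,d); break
        except env.Unreachable: print("unreach",n,d)
    X=cloud(q,T); np.savez(n+".npz",X=X,c=q["color"],T=T,K=q["camera_matrix"]); save(q,n+".png",1.4)
    print(n,d,env.current_time_s(),env.current_joints(),env.current_position())
    for t in["slat_a","handle","pointer","mark"]:
        for d in env.mark_of(t,q)[:4]:
            u,v=np.round(d["xy"]).astype(int); print(n,t,u,v,round(d["confidence"],2),X[v,u].round(4))
E
```

```text
[[-0.001 -0.949 -0.316  0.08 ]
 [ 1.    -0.001  0.     0.001]
 [-0.001 -0.316  0.949 -0.124]
 [ 0.     0.     0.     1.   ]] [[351.22391638   0.         281.19285064]
 [  0.         351.22391638 210.78760365]
 [  0.           0.           1.        ]]
crib 0.42 3.4667 [ 1.16088890e-01 -1.33097887e-01  1.65080403e+00  6.06322436e-05
  1.62411639e+00 -1.45566627e+00] [0.49748346 0.10958129 0.30398862]
crib slat_a 95 204 0.68 [ 0.5471 -0.1207  0.0123]
crib slat_a 54 42 0.66 [ 0.3646 -0.134   0.0127]
crib slat_a 294 122 0.49 [0.4462 0.1241 0.0383]
crib handle 348 300 0.84 [0.6304 0.183  0.0963]
crib handle 344 308 0.38 [0.6402 0.1792 0.0967]
crib pointer 342 310 0.75 [0.6742 0.1864 0.0504]
crib mark 267 321 0.56 [0.6862 0.0926 0.0562]
slats 0.42 5.125 [-4.82162341e-01 -1.29543218e-01  1.68322491e+00  7.69532201e-05
  1.58774915e+00 -2.05472141e+00] [ 0.47273008 -0.18959075  0.28418712]
slats slat_a 213 193 0.95 [ 0.5027 -0.2684  0.0135]
slats slat_a 140 23 0.95 [ 0.325 -0.332  0.011]
slats slat_a 331 226 0.9 [ 0.5439 -0.1288  0.013 ]
slats slat_a 329 63 0.69 [ 0.3624 -0.1392  0.0132]
slats handle 210 196 0.49 [ 0.5065 -0.2722  0.013 ]
slats mark 509 346 0.44 [0.6832 0.0881 0.0559]
```

```bash
cat > fit.py <<'E'
from h import *
def rects(X,c,zlo,zhi,roi,test=None):
    hsv=cv2.cvtColor(c,cv2.COLOR_RGB2HSV)
    m=(X[...,2]>zlo)&(X[...,2]<zhi)&(X[...,0]>roi[0])&(X[...,0]<roi[1])&(X[...,1]>roi[2])&(X[...,1]<roi[3])
    m&=(hsv[...,0]<25)&(hsv[...,1]>60)&(hsv[...,2]>110)
    m=cv2.morphologyEx(m.astype(np.uint8),cv2.MORPH_OPEN,np.ones((3,3)))
    n,l,s,_=cv2.connectedComponentsWithStats(m)
    out=[]
    for i in range(1,n):
        if s[i,4]<300: continue
        P=X[l==i]; (cx,cy),(w,h),a=cv2.minAreaRect((P[:,:2]*1000).astype(np.float32))
        if w<h: w,h,a=h,w,a-90
        a=(a+90)%180-90
        # PCA as cross-check
        Q=P[:,:2]-P[:,:2].mean(0); e=np.linalg.svd(Q,full_matrices=False)[2][0]; pa=np.degrees(np.arctan2(e[1],e[0])); pa=(pa+90)%180-90
        out.append((np.array([cx,cy])/1000,w,h,a,pa,np.median(P[:,2]),P[:,:2].mean(0),s[i,4]))
    return out
E
python3 - <<'E'
from fit import *
np.set_printoptions(precision=4,suppress=True)
for n,zl,zh,roi in(("crib",.033,.05,(.4,.62,.02,.23)),("slats",.007,.022,(.42,.65,-.34,-.06)),("crib",.02,.031,(.4,.62,.02,.23))):
    d=np.load(n+".npz")
    for r in rects(d["X"],d["c"],zl,zh,roi): print(n,*r)
d=np.load("crib.npz");X=d["X"];c=d["c"];hsv=cv2.cvtColor(c,cv2.COLOR_RGB2HSV)
red=((hsv[...,0]<5)|(hsv[...,0]>174))&(hsv[...,1]>150)&(hsv[...,2]>90)&(X[...,0]>.66)&(X[...,1]<.17)
P=X[red];print("red",len(P),P.min(0),P.max(0),np.median(P,0), np.argwhere(red).mean(0)[::-1])
o=(hsv[...,0]>5)&(hsv[...,0]<14)&(hsv[...,1]>190)&(X[...,0]>.6)
P=X[o];t=P[P[:,2]>P[:,2].max()-.006];print("orange",len(P),P.min(0),P.max(0),"top",len(t),t.min(0),t.max(0),t.mean(0))
E
```

```text
crib [0.4479 0.1223] 150.12872314453125 24.01219367980957 -89.45019859075546 -89.45044136449486 0.03867005794503581 [0.4477 0.1225] 3126
crib [0.5577 0.1234] 149.7944793701172 24.019100189208984 -89.98569857422262 -89.6675229407902 0.03882868816587837 [0.5574 0.124 ] 2359
slats [ 0.5086 -0.2704] 150.22789001464844 24.266284942626953 3.3305416107177734 3.388624943975344 0.0127225568345673 [ 0.5036 -0.2701] 2572
slats [ 0.549  -0.1226] 150.16775512695312 24.40442657470703 -2.1386337280273438 -2.1749177422376533 0.012851659240565777 [ 0.5443 -0.1229] 2358
crib [0.5037 0.178 ] 84.87460327148438 24.38846778869629 0.6785271763801575 0.4720424678887838 0.024731224157301113 [0.5024 0.1776] 1494
crib [0.5047 0.0679] 84.3609848022461 23.70012664794922 0.5728692412376404 0.527792690418309 0.024723991271814655 [0.5034 0.068 ] 1438
red 65 [ 0.6791  0.0826 -0.0028] [0.7365 0.0936 0.0566] [0.688  0.0901 0.0546] [265.2154 320.7692]
orange 14436 [ 0.6    -0.3077 -0.0037] [0.8972 0.5299 0.0987] top 253 [0.6173 0.1771 0.0928] [0.6443 0.19   0.0987] [0.6303 0.183  0.0965]
```

View pics/crib.png

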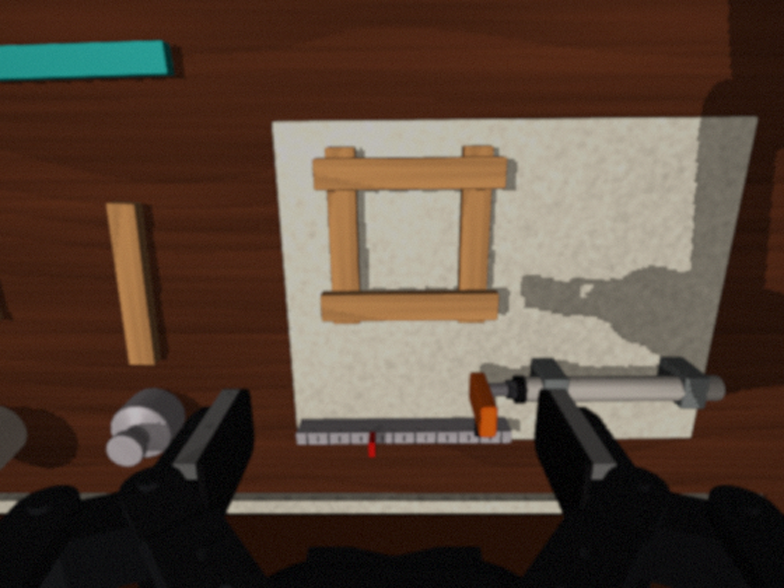

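View pics/slats.png

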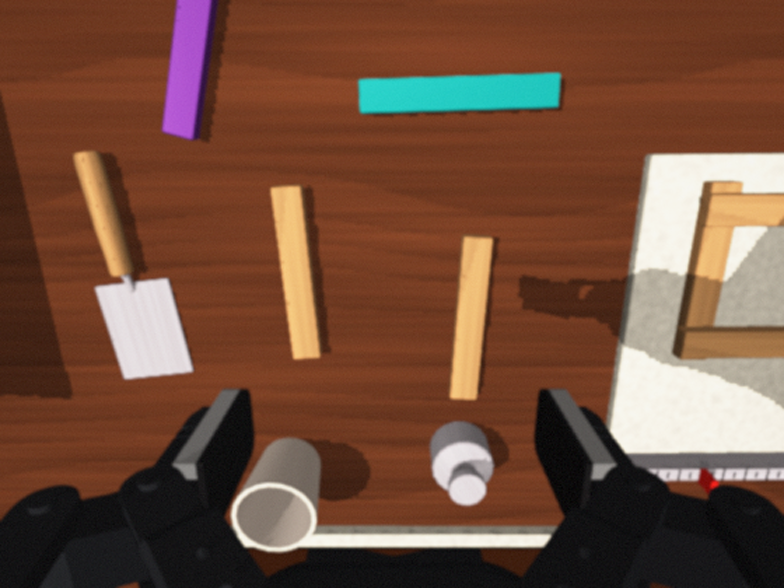

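Two wooden slats at (298,272) and (472,317) in the slats view have clean 150x24 fits. The crib fit gives the station origin at about (0.503, 0.123) with yaw about 0.0095. The turquoise and purple bars are excluded by colour, and the enlarged view confirms this. I'll pick up the nearer wooden slat first.

```bash
cat > pick.py <<'E'
from fit import *
np.set_printoptions(precision=4,suppress=True)
def pick(xy,deg,zt=0.019):
    o=down(np.pi+np.radians(deg)); x,y=xy
    env.let_go(); env.movep([x,y,.10],o); env.move_straight([x,y,zt],.1)
    print("at",env.current_position(),env.current_contact_force())
    env.grab(40); print("w",env.current_width(),"t",env.current_time_s())
    env.move_straight([x,y,.16],.2); env.dwell(.1)
    q,T=wrist(); X=cloud(q,T); P=np.array(env.current_position())
    print("lift",P,"w",env.current_width())
    hits=rects(X,q["color"],.12,.17,(x-.1,x+.1,y-.05,y+.05))
    for r in hits: print(*r)
    save(q,f"held{int(env.current_time_s())}.png")
    np.savez("held.npz",X=X,c=q["color"])
E
python3 - <<'E'
from pick import *
pick((.549,-.1226),-2.14)
E
ls pics
```

```text
at [ 0.5496 -0.1228  0.0198] [0.5404 0.032  0.2474]
w 0.022703711779616685 t 7.9417
lift [ 0.5478 -0.1222  0.1578] w 0.023034189692300828
[ 0.5383 -0.1212] 131.66383361816406 24.15008544921875 -2.2389068603515625 -2.1912913680734647 0.15110577471094083 [ 0.5281 -0.1207] 16396
crib.png
held8.png
scene0.png
slats.png
top0.png
```

```bash
cat >> pick.py <<'E'
C=np.array([.5028,.1229]); yaw=.0087
def st(x,y): return C+np.array([[np.cos(yaw),-np.sin(yaw)],[np.sin(yaw),np.cos(yaw)]])@[x,y]
def place(y,off):
    x0,y0=st(0,y)+off; o=down(np.pi+yaw)
    env.movep([x0,y0,.16],o); env.move_straight([x0,y0,.068],.12); env.dwell(.15)
    e=np.array(env.current_position())-[x0,y0,.068]; print("err",e)
    f0=np.array(env.current_contact_force())
    for z in np.arange(.066,.0575,-.001):
        env.move_straight([x0-e[0],y0-e[1],z],.03); env.dwell(.05)
        f=np.array(env.current_contact_force())-f0
        if f[2]>1.5: break
    print("down",env.current_position(),"z",z,f)
    env.let_go(); env.dwell(.1)
    env.move_straight([x0,y0,.13],.2); print("t",env.current_time_s())
def check(n):
    q,T=look((.52,.123,.04),np.pi,.42); X=cloud(q,T); save(q,n,1.4)
    for lo,hi in((.047,.06),(.033,.0455)):
        for r in rects(X,q["color"],lo,hi,(.4,.605,.02,.23)): print(*r)
E
python3 - <<'E'
from pick import *
place(-.055,np.array([.0004,-.0006]))
pick((.5086,-.2704),3.33)
E
```

```text
err [0.0009 0.     0.0011]
down [0.503  0.0673 0.0594] z 0.059 [-2.4183  0.1658  5.0879]
t 14.4583
at [ 0.5092 -0.2708  0.0198] [-0.5182 -0.3607  0.764 ]
w 0.02293313330169666 t 17.5083
lift [ 0.5075 -0.2697  0.1578] w 0.02270240078225744
[ 0.4984 -0.2695] 132.7931671142578 24.181833267211914 3.3243050575256348 3.267371995727345 0.15107090951755417 [ 0.4878 -0.2702] 16495
```

Run:
```python
from pick import *
place(.055,np.array([.0005,-.0006]))
check("check1.png"); print(env.current_time_s())
```

```text
err [0.0009 0.0002 0.0012]
down [0.5022 0.1771 0.0594] z 0.059 [-2.337   0.8005  3.7641]
t 24.8667
[0.5015 0.1781] 149.11990356445312 24.351625442504883 0.5057559013366699 0.6005628407405368 0.052818989187557897 [0.4968 0.1776] 2689
[0.5028 0.0681] 149.0770263671875 24.09559440612793 0.5206470489501953 0.5882888191247275 0.05282234893698945 [0.4985 0.0682] 2582
[0.4474 0.124 ] 83.60604095458984 24.082870483398438 89.79959869384766 -89.65306659654078 0.0387157129084838 [0.4474 0.1253] 1587
[0.5576 0.125 ] 83.12299346923828 24.06131362915039 -89.17391622066498 -89.67228413002323 0.03894153447089005 [0.5573 0.1265] 1195
25.9667
```

View pics/check1.png

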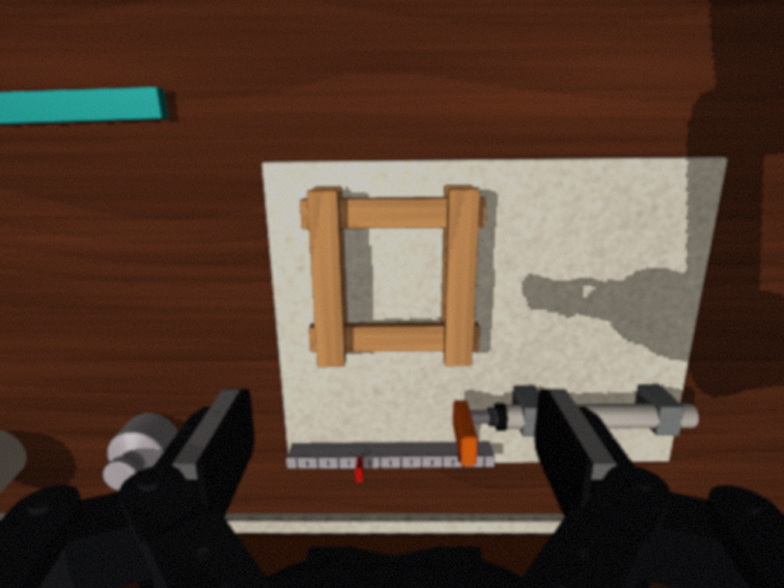

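Both top slats sit within about 1 mm of target and aligned with the crib. The handle shows at about (465,433) and the red mark at (360,468). Next is a close look at the gauge.

```bash
cat > gauge.py <<'E'
from pick import *
def masks(q,X):
    hsv=cv2.cvtColor(q["color"],cv2.COLOR_RGB2HSV); H,S,V=cv2.split(hsv)
    roi=(X[...,0]>.6)&(X[...,0]<.71)&(X[...,1]>.0)&(X[...,1]<.22)
    red=((H<4)|(H>174))&(S>150)&(V>80)&roi
    org=(H>=5)&(H<16)&(S>150)&(V>80)&roi
    return red,org
def S(P): # world -> station
    d=P[:,:2]-C; c,s=np.cos(yaw),np.sin(yaw)
    return np.c_[d[:,0]*c+d[:,1]*s,-d[:,0]*s+d[:,1]*c,P[:,2]]*1000
def rep(q,T):
    X=cloud(q,T); 
    for n,m in zip(("red","org"),masks(q,X)):
        if m.sum()<5: print(n,"none"); continue
        P=S(X[m]); top=P[P[:,2]>np.percentile(P[:,2],97)-3]
        print(n,m.sum(),"px",np.argwhere(m).mean(0)[::-1],"all",np.percentile(P,[2,50,98],axis=0).tolist(),"top",len(top),np.percentile(top,[2,50,98],axis=0).round(1).tolist())
    return X
E
python3 - <<'E'
from gauge import *
q,T=look((.645,.135,.05),np.pi,.27); X=rep(q,T); save(q,"g0.png",1.4); np.savez("g0.npz",X=X,c=q["color"],T=T,K=q["camera_matrix"])
for t in("pointer","mark","handle"):
    for d in env.mark_of(t,q)[:3]:
        u,v=np.round(d["xy"]).astype(int); print(t,d["xy"],round(d["confidence"],2),S(X[v,u][None])[0].round(1))
print(env.current_time_s(),env.current_position())
E
```

```text
red 139 px [225.3885 259.5755] all [[176.11637189804586, -36.89738554322486, 52.00873895053487], [183.24633023660047, -33.81938353314473, 54.7950126253941], [190.3679427847575, -31.000835982642634, 56.22307760317817]] top 131 [[176.2, -36.9, 53.4], [183.5, -33.8, 54.9], [190.4, -31.0, 56.2]]
org 1549 px [351.175 202.051] all [[115.66168917497849, 53.06139259871372, 45.801344671486625], [125.33125454367477, 56.87463915693114, 94.92105042916401], [141.87684079165152, 65.52120087676975, 97.79850291395051]] top 799 [[116.4, 53.5, 94.8], [128.6, 59.6, 96.5], [142.2, 65.8, 98.0]]
pointer [345.3, 239.6] 0.97 [168.9  61.8  50.2]
mark [230.1, 258.2] 0.47 [184.8 -31.1  48.3]
handle [354.9, 210.8] 0.78 [128.5  58.1  97.3]
27.2917 [0.6398 0.1346 0.1828]
```

View pics/g0.png

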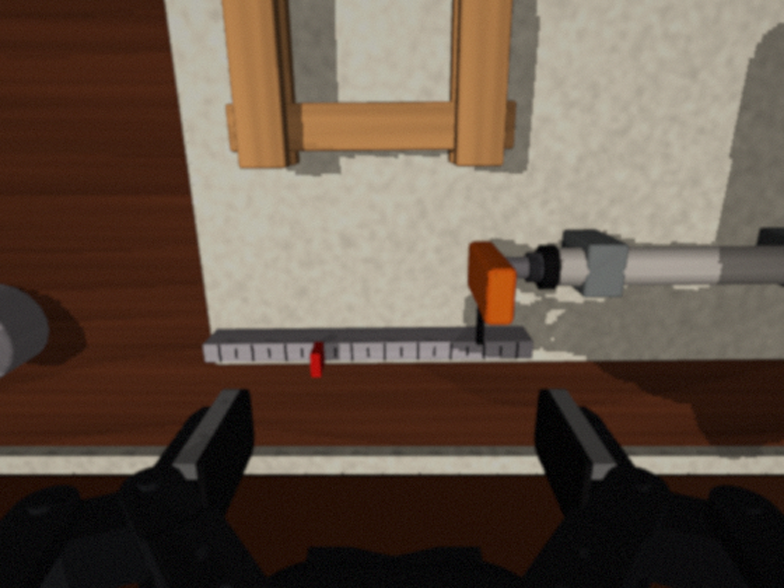

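The mark is at station y = -33.9 (width 5.9, as expected) and the handle at y of about 59.6, so the pull is about 93.5 mm.

```bash
cat >> gauge.py <<'E'
def scenecheck(n):
    p=env.capture("scene"); X=cloud(p); red,org=masks(p,X)
    print("scene red px",np.argwhere(red).mean(0)[::-1],red.sum(),"org",np.argwhere(org).mean(0)[::-1],org.sum())
    if red.sum(): print("red st",np.median(S(X[red]),0),"org st",np.median(S(X[org]),0))
    u,v=np.argwhere(red).mean(0)[::-1].astype(int); save(p,n,5,(u-40,v-55,u+80,v+55))
    for t in("pointer","mark"):
        for d in env.mark_of(t,p)[:2]:
            a,b=np.round(d["xy"]).astype(int); print(t,d["xy"],round(d["confidence"],2),S(X[b,a][None])[0])
    np.savez(n+".npz",X=X,c=p["color"],K=p["camera_matrix"],R=p["R"],t=p["t"])
E
python3 - <<'E'
from gauge import *
o=down(np.pi+yaw); b=np.array([.0003,-.0006])
h=st(.1295,.0596)+b
env.movep([*h,.14],o); env.move_straight([*h,.083],.1); env.dwell(.1)
print(env.current_position(),"cmd",h)
env.grab(80); env.dwell(.2)
P0=np.array(env.current_position()); print("grasp",P0,S(P0[None]),env.current_width(),env.current_contact_force(),env.current_time_s())
g=st(.1295,-.0339)+b
env.move_straight([*g,.083],.06); env.dwell(.3)
P=np.array(env.current_position()); print("pulled",P,S(P[None]),env.current_width(),env.current_contact_force(),env.current_time_s())
q,T=wrist(); rep(q,T); save(q,"w1.png",1.4)
scenecheck("s1.png")
E
```

```text
[0.6329 0.1832 0.0842] cmd [0.6321 0.183 ]
grasp [0.6321 0.1834 0.0832] [[129.8101  59.3787  83.2411]] 0.012785715747220169 [-2.1158  3.0657  2.2226] 29.3333
pulled [0.633  0.0912 0.0832] [[129.9513 -32.7891  83.2398]] 0.013156412799062087 [-0.3792 10.4563  2.0261] 31.3417
red 225 px [277.1111 359.2356] all [[177.84912396739236, -37.111300143573, 53.83467310793499], [184.25248235619387, -34.405367596476665, 54.86005402354771], [190.788349397117, -31.73592875450439, 55.82198766830632]] top 225 [[177.8, -37.1, 53.8], [184.3, -34.4, 54.9], [190.8, -31.7, 55.8]]
org 3272 px [280.4612 295.6727] all [[115.3788234964813, -38.13749609404463, 45.2429712120945], [120.04606234632516, -32.70432570421862, 96.04535505488393], [141.4977896035276, -26.259914555156897, 97.73308896519445]] top 2040 [[116.3, -37.8, 94.9], [127.9, -32.0, 96.6], [141.9, -26.1, 97.8]]
scene red px [256.5 292. ] 20 org [271.3235 277.25  ] 68
red st [184.5408 -32.3008  50.1364] org st [141.9472 -27.9981  74.7593]
pointer [262.7, 291.3] 0.51 [152.8418 -49.4768  10.6783]
mark [255.8, 290.5] 0.62 [186.4272 -31.4697  59.8238]
mark [341.3, 255.6] 0.18 [-45.2634   4.1734  42.6195]
```

View pics/s1.png

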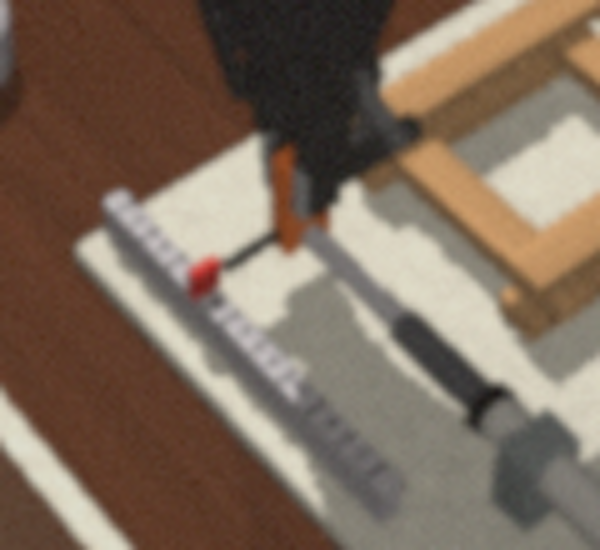

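View pics/w1.png

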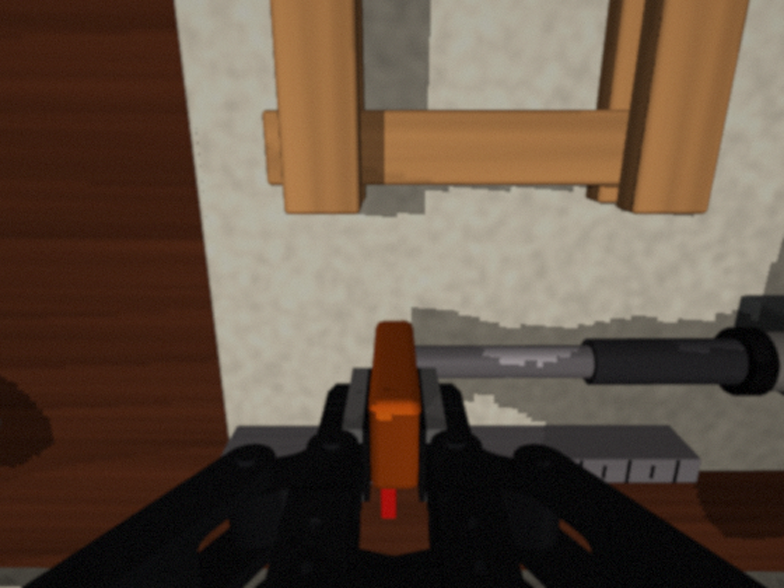

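The pointer reaches towards the mark but stops about 2 mm short, because of the spring lag. I'll trim that.

Run:
```python
from gauge import *
b=np.array([.0003,-.0006])
g=st(.1295,-.0339-.0021)+b
env.move_straight([*g,.083],.02); env.dwell(.3)
P=np.array(env.current_position()); print(S(P[None]),env.current_width(),env.current_contact_force(),env.current_gripper_force(),env.current_time_s())
q,T=wrist(); X=cloud(q,T)
red,org=masks(q,X); m=red; P=S(X[m]); print("mark y",np.percentile(P[:,1],[1,50,99]),P[:,1].mean())
for lo,hi in((115,124),(124,132),(132,140)):
    A=S(X[org]); A=A[(A[:,2]>94)&(A[:,0]>lo)&(A[:,0]<hi)]; print("top",lo,np.percentile(A[:,1],[1,50,99]),len(A))
scenecheck("s2.png")
```

```text
[[129.9828 -34.8622  83.2768]] 0.012885886821045014 [-0.304  11.2853  2.7561] 78.83872032165527 32.1
mark y [-37.0434 -34.3458 -31.6504] -34.341399636048436
top 115 [-40.2308 -34.0466 -28.1472] 761
top 124 [-39.9965 -34.0388 -28.0459] 605
top 132 [-40.0541 -34.0359 -27.9999] 568
scene red px [256.619  291.9048] 21 org [270.7121 276.9091] 66
red st [183.1893 -32.909   50.8348] org st [142.0981 -31.1414  70.3829]
pointer [261.9, 290.3] 0.51 [153.6669 -52.2087  12.3382]
mark [255.7, 290.3] 0.36 [185.2698 -33.0346  57.2994]
```

View pics/s2.png

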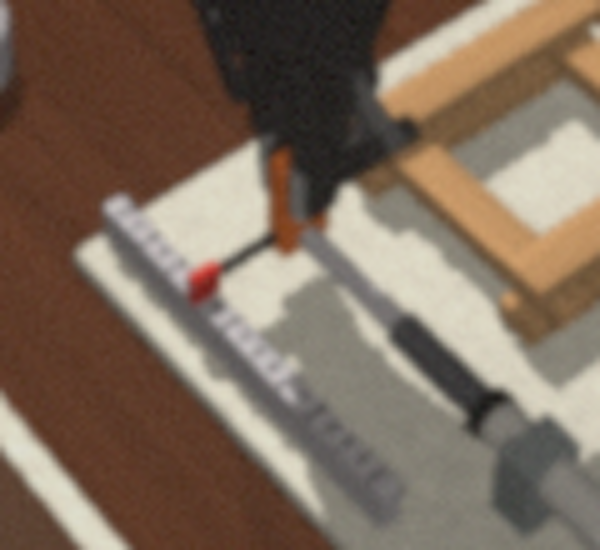

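The handle's centre, and so the pointer, is at y of -34.0 and the mark at -34.3, so they are level within about 0.3 mm. The crop shows the pointer meeting the red block at about (205,278).

```bash
python3 -c "
from plant import env
print(env.job_done(), env.current_time_s())"
```

```text
the job is handed in; nothing more can be done
the job is handed in; nothing more can be done
```

I handed the job in at about 32 s: both loose slats lie on the crib as its third layer, within about 1 mm of where they belong, and the gripper is holding the gauge rod with its pointer about 0.3 mm from the red mark.

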